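# Turn the desk carousel until the oil bottle is at the pointer

### The job

On the desk stands a rotating tray with four compartments; push it round by the lugs on its rim, with the fingers only, until the small oil bottle with the thin spout, in one of the compartments, stands lined up with the pointer tongue of the fixed foot under the tray, and leave the tray at rest there, with the gripper clear. Do not grasp anything, and do not touch or lift the things that stand in the tray; they must stay in it, and the bottle upright. Leave the pen, the marker and the pad of notes on the desk where they are.

Things in the scene. Friction and masses are not known exactly. Their poses are not given: they have to be found in the camera images.
- carousel_base: Fixed dark steel foot under the tray, a disc 190 mm across and 10 mm high, standing on the desk. Origin: centre of its underside, on the vertical axis about which the tray turns. Its -x axis points along the aluminium pointer tongue, which is 22 mm wide, 8 mm high and reaches from under the tray out to 189 mm from the origin.
- turntable: Grey round tray, outer radius 110 mm, turning endlessly both ways about its vertical axis; a light drag (about 1 N at the lugs) stops it when no longer pushed. Origin: centre of its underside, on the axis, 12 mm above the desk; z up. Floor 10 mm, outer wall 26 mm, hub 52 mm above the origin. Dividers 39 mm high at 45, 135, 225, 315 degrees from its x axis part four compartments.
- lug (a point): Middle of one of six equal black lugs that stick out radially from the tray's rim at 30 (this one), 90, 150, 210, 270 and 330 degrees counter-clockwise from the tray's x axis. Each is 12 mm thick, reaches from radius 108 to 160 mm and from 15 to 53 mm above the desk. The gaps between lugs are free down to the desk, but for the pointer tongue. Axes as the tray's.
- oil_bottle: Small cream plastic oil bottle with a thin red conical spout, 41 mm across and 118 mm high, standing loose in one of the compartments, its axis about 56 mm from the tray's axis. Origin: centre of its underside, 22 mm above the desk; z is its axis.
- clear_tape: Dark roll of tape, 59 mm across and 19 mm high, lying loose in another compartment. Origin: centre of its underside.
- v_block: Steel V-block, 40 x 40 x 30 mm, loose in another compartment. Origin: centre of its underside.
- cutter_tube: Small storage tube, 13 mm thick and 70 mm long, lying loose in another compartment. Origin: centre of its underside; it lies along its y axis.
- ball_pen: Pen, 145 mm long and 12 mm wide, lying on the desk in front of the tray on the right, a bystander. Origin: centre of its underside; it lies along its y axis.
- sticky_pad: Block of sticky notes, 77 x 77 x 10 mm, lying on the desk to the right of the tray, a bystander. Origin: centre of its underside.
- marker_black: Marker with a black cap, 135 mm long and 17 mm wide, lying on the desk to the left of the tray, a bystander. Origin: centre of its underside; it lies along its y axis.
Mind the look-alikes: they are no part of the job. Of the things that look like the v_block, the smallest one is meant.

How it is judged:
By the outcome, as a careful person would: the job done as asked, in the order asked, and still so for the second after the job is handed in, with the robot touching nothing.
It also fails if it takes over 58 s, if anything falls off the work surface, if the arm or the gripper's body presses on something with over 40 N, if the wrist force passes 120 N, or if a joint passes its speed limit or range.

### The arm

A 6-joint arm with a two-finger parallel gripper is mounted at the origin on a cart in front of the work surface, level with it; the furniture and walls round the work are solid. World frame = base frame: x ahead of the robot, y to its left, z up, the work surface at z = 0. Lengths are in m, angles in rad, forces in N, time in s.
With the tool pointing down it reaches from about 0.4 to 0.825 m from the base axis. Payload 7 kg.
Tool frame: the origin (TCP) lies midway between the tips of the shut fingers; the grasp point (between the pads) lies robot.hold_point_z behind it (robot.hold_point_z is the distance from the TCP to the grasp point, in m); z points along the fingers, y is the line along which they close (so a half turn about z gives the same grasp; the last joint's range is limited). The gripper opens to 85 mm and grips with 20 to 120 N. Pads are 22 mm wide; open, the fingers measure 114 mm over their backs; the gripper's body (76 mm by 85 mm) begins 54 mm behind the grasp point. The pads swing forward as they close: fully open they stand 13 mm farther back than shut.
Start: joints at [1.53, 0.359, 0.012, 0, -1.224, -0.288], TCP at [0.218, 0.639, 0.202] pointing down, gripper open.
Joint ranges: [-3.07, 3.07], [-1.43, 2.12], [-1.02, 1.25], [-3.03, 1.67], [-3.05, -0], [-3.03, 3.03]. Speed limits (rad/s): [2.39, 2.39, 3.01, 3.14, 3.14, 3.14].

### API

Orientations are given as a unit quaternion [w, x, y, z].
In Python, from plant import sensors, viewer, ticket, robot gives the robot as it stands.
- The arm moves only by the tool apply_moves, never from a script. Its argument "commands" is a list of rows, each an object with "slide": the shift along the world's x, y, z in m, a list of three; "spin": the turn about the world's z in rad; "gripper": the finger opening in m, from 0 to 0.0854. In form: [{"slide": [x, y, z], "spin": spin, "gripper": gripper}, ...]. A call has 1 to 8 rows; each row shifts and turns the commanded pose from where the row before left it; what a row does not reach is not made up. A row lasts 1/10 s, in which the tool goes at most 50 mm and 8.59 degrees, less where a joint would pass 70% of its speed; a pose out of reach is approached as far as the arm can. A call with a gripper value outside its range is refused whole. The fingers move at their own pace and stop on an object; "squeeze" is the grip in N (left out, the last holds). Time passes only in rows, so rows that do not move let the fingers close. It gives the time, the measured TCP pose, the force, the opening and the grip force at its end, in the units of the state.
- sensors.get_state(): the state, without advancing time (a new reading comes with each control period).
- viewer.camera(name): name is "scene" or "top" or "wrist"; returns (picture, depth): 400x640x3 uint8, red, green, blue; 400x640 float32, m along the optical axis (not along the pixel's ray), 0 where there is no reading.
- viewer.get_calibration(name): a dict with "camera_matrix" (3x3 intrinsics, pixels), "R" (3x3) and "t" (3): a world point X has camera coordinates R X + t; the wrist camera has in their place "mount" (4x4, takes a point from camera to tool coordinates, whose origin is the TCP and whose axes are the flange's). Camera axes: x right, y down, z forward; pixel columns grow to the right and rows downward; lengths in m; the calibration is good to about 2 mm. A picture is of the moment at which its call begins: read the wrist's pose just before it. get_calibration takes no time and is no camera call.
- ticket.finish_job(): hands the job in; it is judged then, once.
The state is a dict: "t": time; "joint_positions": joint angles; "joint_velocities": joint speeds; "tau": joint torques, N m; "ee_pos": TCP position; "orientation": TCP orientation; "wrist_force": force on the tool from outside, world axes, zero at the start; "ft_torque": the same for the moment, N m; "opening": opening from 0.0 (shut) to 1.0 (fully open); "grip_force": force on a finger pad.
Only numpy, scipy, OpenCV 4.12 (cv2) and the standard library are available. Lean on these libraries where they do the work, as an engineer would, in place of code of your own. Each camera call takes 0.05 s, during which the arm holds its last target. There are 200 camera calls.

## Working session

There is one attempt and no reset: what is moved stays moved. The work goes in short steps, Python scripts to look and compute and a tool call to move; the robot and the scene stay as the last step left them, time stands still between calls to the robot, and variables do not carry over. Pictures are saved under pics/ and viewed, at most 10 in all, crops included, and the job is handed in when it is done.

Besides the shell and the picture viewer there is one more tool, called after "Call:" as a command line: name --argument value ..., lists and objects as JSON in quotes. apply_moves: Moves the arm, as the interface text tells. Its arguments: {"type":"object","properties":{"commands":{"type":"array"},"squeeze":{"type":"number"}},"required":["commands"]}

```bash
mkdir -p pics; ls; python3 - <<'E'
from plant import sensors, viewer, robot
import cv2, numpy as np
for n in("top","scene"):
    p,d=viewer.camera(n); cv2.imwrite(f"pics/{n}1.png",p[:,:,::-1]); np.savez(f"{n}1.npz",p=p,d=d)
    c=viewer.get_calibration(n); print(n,{k:np.round(v,4).tolist() for k,v in c.items()})
s=sensors.get_state(); print(s); print(robot.hold_point_z)
E
```

```text
pics
top {'camera_matrix': [[474.7835, 0.0, 315.6116], [0.0, 474.7835, 201.1301], [0.0, 0.0, 1.0]], 'R': [[-0.0171, -0.9998, 0.0053], [-0.9935, 0.0164, -0.113], [0.1129, -0.0072, -0.9936]], 't': [0.0424, 0.53, 1.3433]}
scene {'camera_matrix': [[427.7518, 0.0, 320.4692], [0.0, 427.7518, 200.2954], [0.0, 0.0, 1.0]], 'R': [[0.7859, -0.6179, 0.0236], [-0.3356, -0.4583, -0.823], [0.5194, 0.6388, -0.5676]], 't': [-0.3963, 0.2567, 0.9271]}
{'t': 0.1, 'joint_positions': array([ 1.53009833e+00,  3.59331558e-01,  1.11373449e-02, -3.27638888e-04,
       -1.22414326e+00, -2.88099173e-01]), 'joint_velocities': array([ 0.00027249, -0.00240327,  0.00221683,  0.00143955,  0.00021643,
        0.00034327]), 'tau': array([-2.48815268e-03, -5.84764230e+01,  2.94112891e+01,  6.95469528e+00,
       -3.08884220e-03,  3.01757211e-06]), 'ee_pos': array([0.21782899, 0.63835556, 0.20133774]), 'orientation': array([ 7.83688235e-04,  9.86507526e-01, -1.63714029e-01, -5.77775639e-05]), 'wrist_force': array([-0.22348801, -0.20786501,  0.18984832]), 'ft_torque': array([-0.04808438, -0.01648007,  0.00109934]), 'grip_force': 0.0, 'opening': 1.0003386114672512}
0.0187
```

View pics/top1.png

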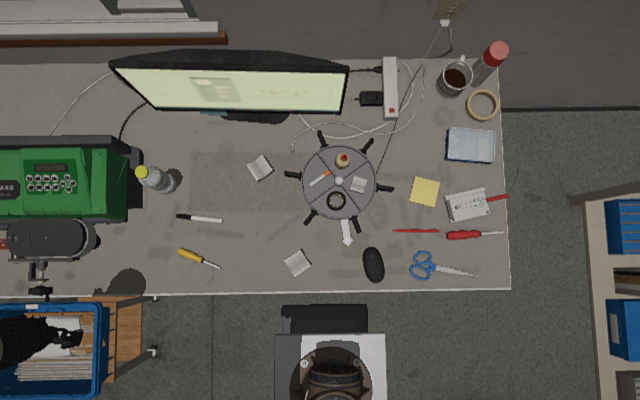

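View pics/scene1.png

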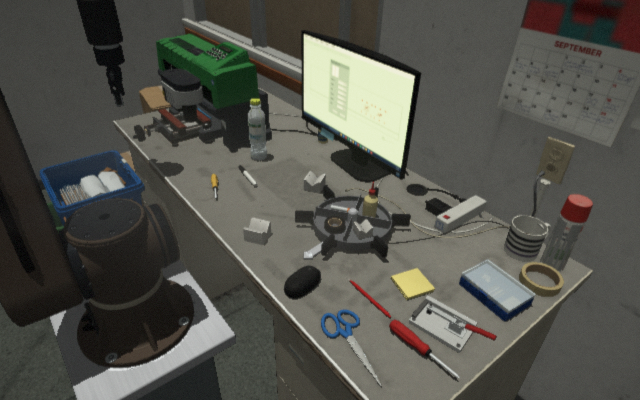

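The top view shows the tray at about (338,182), the bottle on the far side at (343,160), and the pointer tongue towards the robot at (347,235). The lugs are at about (321,140), (366,143), (390,188), (365,226), (310,222) and (291,181). The scene view agrees.

```bash
cat > h.py <<'E'
import numpy as np, cv2
from plant import viewer
def rays(n,uv,z):
    c=viewer.get_calibration(n);K,R,t=c["camera_matrix"],np.array(c["R"]),np.array(c["t"])
    uv=np.atleast_2d(uv).astype(float); d=np.c_[uv,np.ones(len(uv))]@np.linalg.inv(K).T@R; o=-R.T@t
    return o+d*((z-o[2])/d[:,2])[:,None]
def cloud(n,d):
    c=viewer.get_calibration(n);K,R,t=c["camera_matrix"],np.array(c["R"]),np.array(c["t"])
    v,u=np.indices(d.shape); p=np.stack([u,v,np.ones_like(u)],-1)@np.linalg.inv(K).T*d[...,None]
    return (p-t)@R
def fit_circle(P):
    A=np.c_[2*P,np.ones(len(P))]; s=np.linalg.lstsq(A,(P**2).sum(1),rcond=None)[0]
    return s[:2],np.sqrt(s[2]+s[:2]@s[:2])
def measure(p,d,n="top",c=None,verbose=True):
    X=cloud(n,d); v=p.max(2).astype(int)
    if c is None:
        c=rays(n,(338,182),.03)[0,:2]
    r=np.hypot(X[...,0]-c[0],X[...,1]-c[1])
    lug=((v<45)&(r<.19)&(r>.10)&(X[...,2]>.03)&(X[...,2]<.075)).astype(np.uint8)
    k,l,st,ce=cv2.connectedComponentsWithStats(lug)
    L=[]
    for i in range(1,k):
        if st[i,4]>25:
            vv,uu=np.where(l==i); P=rays(n,np.c_[uu,vv],.05)[:,:2]; L.append(P.mean(0))
    b=(r<.10)&(X[...,2]>.075)&(X[...,2]<.2)
    B=X[b]
    return c,np.array(L),B
E
python3 - <<'E'
from h import *
q=np.load("top1.npz"); p,d=q["p"],q["d"]
c,L,B=measure(p,d)
print("c0",c); print(L)
cc,r=fit_circle(L) if len(L)>3 else (c,0); print("fit",cc,r)
print("lugang",np.degrees(np.arctan2(*(L-cc).T[::-1])))
print("bottle",np.median(B,0),B.mean(0),B[:,2].max(),len(B))
X=cloud("top",d); z=X[...,2]; rr=np.hypot(X[...,0]-cc[0],X[...,1]-cc[1])
# tongue: bright, low, r in .12-.2
hsv=cv2.cvtColor(p,cv2.COLOR_RGB2HSV)
m=(p.min(2)>165)&(rr>.115)&(rr<.195)&(z<.02); P=X[m][:,:2]-cc; print("tongue n",m.sum(),np.degrees(np.arctan2(P[:,1],P[:,0])).mean(),np.median(np.degrees(np.arctan2(P[:,1],P[:,0]))), np.hypot(*P.T).max())
cv2.imwrite("pics/crop1.png",cv2.resize(p[110:270,240:450,::-1],None,fx=3.7,fy=3.7,interpolation=cv2.INTER_CUBIC))
E
```

```text
c0 [ 0.58549157 -0.03256925]
[[ 0.70874728  0.01363204]
 [ 0.68807452 -0.11815072]
 [ 0.6062185   0.09548399]
 [ 0.56288784 -0.16229697]
 [ 0.48471707  0.04929325]
 [ 0.46305166 -0.07837165]]
fit [ 0.58663866 -0.03391061] 0.1312068103762872
lugang [  21.27331354  -39.70883939   81.39535177 -100.48093659  140.77345918
 -160.21355253]
bottle [ 0.63759155 -0.04214872  0.08767744] [ 0.6384487  -0.04266622  0.09269581] 0.13644549217390278 156
tongue n 161 -172.44434499826343 -172.3770887523681 0.18517871854890408
```

View pics/crop1.png

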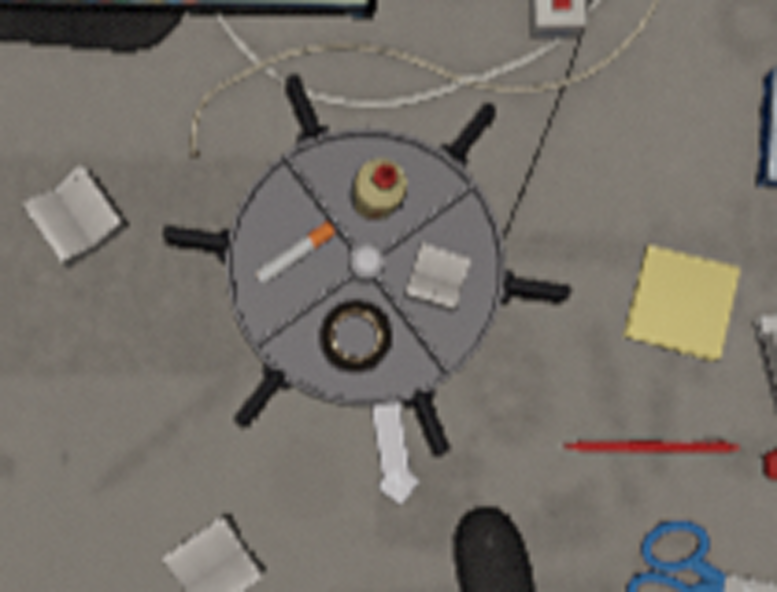

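The crop shows all six lugs clearly. The bottle is at crop (380,180), the tape roll in front, and the tongue at crop (395,450).

The bottle is at -9.6° and the tongue at -172.4°, so the tray must turn about -163° (clockwise). I'll push the lug at -100° round the near side, which keeps the gripper away from the bottle. First I approach the far side of that lug, at (0.59, -0.17).

Call:
apply_moves --commands '[{"slide":[0.018,-0.041,0],"spin":0.04,"gripper":0},{"slide":[0.018,-0.041,0],"spin":0.04,"gripper":0},{"slide":[0.018,-0.041,0],"spin":0.04,"gripper":0},{"slide":[0.018,-0.041,0],"spin":0.04,"gripper":0},{"slide":[0.018,-0.041,0],"spin":0.04,"gripper":0},{"slide":[0.018,-0.041,0],"spin":0.04,"gripper":0},{"slide":[0.018,-0.041,0],"spin":0.04,"gripper":0},{"slide":[0.018,-0.041,0],"spin":0.04,"gripper":0}]'

```text
t: 0.9
ee_pos: [0.3622, 0.3089, 0.2021]
orientation: [0.0, 1.0, -0.003, -0.0]
wrist_force: [1.4, 0.7, -0.0]
opening: 0.005
grip_force: 0.0
```

Call:
apply_moves --commands '[{"slide":[0.02,-0.042,0],"spin":0,"gripper":0},{"slide":[0.02,-0.042,0],"spin":0,"gripper":0},{"slide":[0.02,-0.042,0],"spin":0,"gripper":0},{"slide":[0.02,-0.042,0],"spin":0,"gripper":0},{"slide":[0.02,-0.042,0],"spin":0,"gripper":0},{"slide":[0.02,-0.042,0],"spin":0,"gripper":0},{"slide":[0.02,-0.042,0],"spin":0,"gripper":0},{"slide":[0.02,-0.042,0],"spin":0,"gripper":0}]'

```text
t: 1.7
ee_pos: [0.5223, -0.0271, 0.2021]
orientation: [-0.0, 1.0, -0.004, -0.0]
wrist_force: [0.6, 0.8, 0.1]
opening: -0.0
grip_force: 0.0
```

Call:
apply_moves --commands '[{"slide":[0.017,-0.036,0],"spin":0,"gripper":0},{"slide":[0.017,-0.036,0],"spin":0,"gripper":0},{"slide":[0.017,-0.036,0],"spin":0,"gripper":0},{"slide":[0.017,-0.037,0],"spin":0,"gripper":0},{"slide":[0,0,-0.03],"spin":0,"gripper":0},{"slide":[0,0,-0.035],"spin":0,"gripper":0},{"slide":[0,0,-0.03],"spin":0,"gripper":0},{"slide":[0,0,0],"spin":0,"gripper":0}]'

```text
t: 2.5
ee_pos: [0.5865, -0.17, 0.1025]
orientation: [-0.0, 1.0, -0.005, -0.004]
wrist_force: [-0.4, 0.4, -0.7]
opening: 0.001
grip_force: 0.0
```

```bash
python3 - <<'E'
from h import *
p,d=viewer.camera("wrist"); cv2.imwrite("pics/w1.png",p[:,:,::-1])
E
```

```text
(no output)
```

View pics/w1.png

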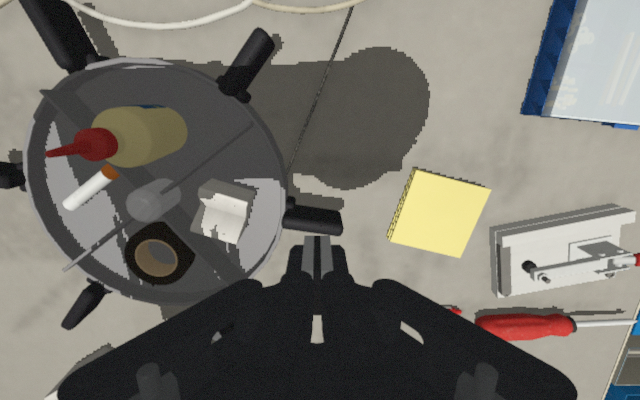

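The wrist view shows the fingertips at (318,240) close to the lug at (312,220). I'll check the lug position from this camera before going down.

```bash
python3 - <<'E'
from h import *
from plant import sensors
from scipy.spatial.transform import Rotation as Rn
s=sensors.get_state(); p,d=viewer.camera("wrist"); c=viewer.get_calibration("wrist")
K=np.array(c["camera_matrix"]); M=np.array(c["mount"]); print(np.round(M,3).tolist(), s["ee_pos"])
q=s["orientation"]; Rt=Rn.from_quat([q[1],q[2],q[3],q[0]]).as_matrix()
v,u=np.indices(d.shape); P=np.stack([u,v,np.ones_like(u)],-1)@np.linalg.inv(K).T*d[...,None]
X=(P@M[:3,:3].T+M[:3,3])@Rt.T+s["ee_pos"]
m=(p.max(2)<60)&(X[...,2]>.045)&(X[...,2]<.06)&(np.hypot(X[...,0]-.587,X[...,1]+.034)<.17)&(np.hypot(X[...,0]-.587,X[...,1]+.034)>.112)
k,l,st,ce=cv2.connectedComponentsWithStats(m.astype(np.uint8))
for i in range(1,k):
    if st[i,4]>40: Q=X[l==i]; a=Q.mean(0); print(st[i,4],ce[i].round(),a.round(4),Q.min(0).round(3),Q.max(0).round(3),np.degrees(np.arctan2(a[1]+.034,a[0]-.587)).round(1))
E
```

```text
[[-0.0, -0.955, -0.298, 0.076], [1.0, -0.0, -0.0, -0.0], [0.0, -0.298, 0.955, -0.171], [0.0, 0.0, 0.0, 1.0]] [ 0.58835524 -0.17030612  0.10537679]
1406 [51. 32.] [0.7131 0.0112 0.0509] [ 0.691 -0.     0.045] [0.733 0.026 0.055] 19.7
1088 [245.  66.] [ 0.6903 -0.1198  0.0513] [ 0.67  -0.138  0.045] [ 0.712 -0.101  0.054] -39.7
123 [  4. 180.] [0.6084 0.0789 0.0506] [0.602 0.076 0.045] [0.613 0.085 0.054] 79.3
544 [315. 226.] [ 0.567  -0.1685  0.0508] [ 0.559 -0.19   0.045] [ 0.574 -0.144  0.054] -98.5
523 [ 79. 311.] [0.4838 0.05   0.0516] [0.464 0.033 0.045] [0.503 0.068 0.054] 140.9
92 [226. 329.] [ 0.4612 -0.083   0.0508] [ 0.455 -0.088  0.045] [ 0.466 -0.077  0.054] -158.7
```

Call:
apply_moves --commands '[{"slide":[0.015,-0.002,0],"spin":0,"gripper":0},{"slide":[0,0,0],"spin":0,"gripper":0},{"slide":[0,0,-0.025],"spin":0,"gripper":0},{"slide":[0,0,-0.025],"spin":0,"gripper":0},{"slide":[0,0,-0.025],"spin":0,"gripper":0},{"slide":[0,0,0],"spin":0,"gripper":0}]'

```text
t: 3.2
ee_pos: [0.6031, -0.1718, 0.0306]
orientation: [-0.0, 1.0, -0.005, -0.002]
wrist_force: [-0.1, 0.7, -0.2]
opening: -0.001
grip_force: 0.0
```

```bash
python3 - <<'E'
import numpy as np
from plant import sensors
s=sensors.get_state()["ee_pos"]; print(s)
C=np.array([.587,-.034]); v=s[:2]-C; print(np.hypot(*v),np.degrees(np.arctan2(v[1],v[0])))
a=np.radians(np.r_[-83,-85,-88,np.arange(-92,-244,-4)]); W=C+.141*np.c_[np.cos(a),np.sin(a)]
cur=np.round(s[:2],3)
for i in range(1,len(W)):
    dl=np.round(W[i]-cur,3); cur=cur+dl; print(dl.tolist(),end=" " if i%8 else "\n")
E
```

```text
[ 0.6031272  -0.17182699  0.03055886]
0.13876730577471763 -83.32614189575713
[-0.004, -0.002] [-0.007, -0.001] [-0.01, 0.0] [-0.01, 0.001] [-0.009, 0.001] [-0.01, 0.002] [-0.01, 0.003] [-0.009, 0.003]
[-0.009, 0.004] [-0.008, 0.005] [-0.009, 0.005] [-0.008, 0.006] [-0.007, 0.006] [-0.007, 0.007] [-0.007, 0.007] [-0.006, 0.008]
[-0.006, 0.008] [-0.004, 0.009] [-0.005, 0.009] [-0.003, 0.009] [-0.004, 0.009] [-0.002, 0.01] [-0.002, 0.009] [-0.001, 0.01]
[0.0, 0.01] [0.0, 0.01] [0.001, 0.01] [0.002, 0.009] [0.002, 0.01] [0.004, 0.009] [0.003, 0.009] [0.005, 0.009]
[0.004, 0.009] [0.006, 0.008] [0.006, 0.008] [0.007, 0.007] [0.007, 0.007] [0.007, 0.006] [0.008, 0.006] [0.009, 0.005]
```

Call:
apply_moves --commands '[{"slide":[-0.004,-0.002,0],"spin":0,"gripper":0},{"slide":[-0.007,-0.001,0],"spin":0,"gripper":0},{"slide":[-0.01,0,0],"spin":0,"gripper":0},{"slide":[-0.01,0.001,0],"spin":0,"gripper":0},{"slide":[-0.009,0.001,0],"spin":0,"gripper":0},{"slide":[-0.01,0.002,0],"spin":0,"gripper":0},{"slide":[-0.01,0.003,0],"spin":0,"gripper":0},{"slide":[-0.009,0.003,0],"spin":0,"gripper":0}]'

```text
t: 4.0
ee_pos: [0.535, -0.1649, 0.0323]
orientation: [-0.0, 1.0, -0.004, -0.0]
wrist_force: [-0.0, -0.2, 0.7]
opening: 0.001
grip_force: 0.0
```

Call:
apply_moves --commands '[{"slide":[-0.009,0.004,0],"spin":0,"gripper":0},{"slide":[-0.008,0.005,0],"spin":0,"gripper":0},{"slide":[-0.009,0.005,0],"spin":0,"gripper":0},{"slide":[-0.008,0.006,0],"spin":0,"gripper":0},{"slide":[-0.007,0.006,0],"spin":0,"gripper":0},{"slide":[-0.007,0.007,0],"spin":0,"gripper":0},{"slide":[-0.007,0.007,0],"spin":0,"gripper":0},{"slide":[-0.006,0.008,0],"spin":0,"gripper":0}]'

```text
t: 4.8
ee_pos: [0.4743, -0.1166, 0.0322]
orientation: [0.0, 1.0, -0.004, -0.0]
wrist_force: [0.3, -0.1, 0.0]
opening: -0.001
grip_force: 0.0
```

```bash
python3 - <<'E'
from h import *
p,d=viewer.camera("top"); cv2.imwrite("pics/crop2.png",cv2.resize(p[110:270,240:450,::-1],None,fx=3.7,fy=3.7))
c,L,B=measure(p,d); C=np.array([.5866,-.0339])
print(L.round(3).tolist(),np.degrees(np.arctan2(*(L-C).T[::-1])).round(1)); print(B.mean(0),np.degrees(np.arctan2(*(B[:,:2].mean(0)-C)[::-1])))
E
```

```text
[[0.709, 0.013], [0.687, -0.118], [0.606, 0.096]] [ 21.1 -39.8  81.6]
[ 0.63836598 -0.04297891  0.09324882] -9.94757813166853
```

View pics/crop2.png

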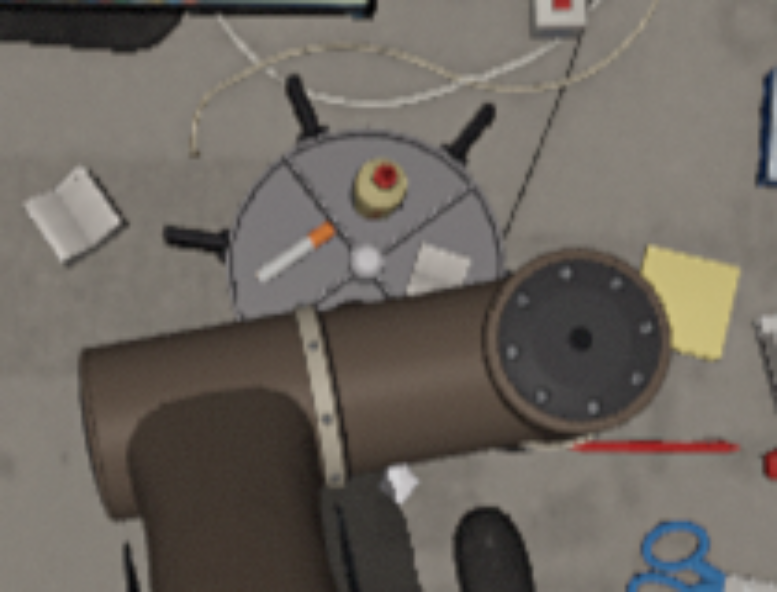

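The top view, with the arm across the near side, shows the bottle and lugs exactly where they were, although the finger should have swept the lug. I'll look from the other cameras.

```bash
python3 - <<'E'
from h import *
from plant import sensors
print(sensors.get_state()["ee_pos"],sensors.get_state()["t"])
a,d=viewer.camera("wrist"); b,_=viewer.camera("scene")
im=np.hstack([a[:,:,::-1][::1],b[100:300,200:520,::-1].repeat(2,0).repeat(2,1)]); cv2.imwrite("pics/w2.png",cv2.resize(im,(800,250)))
cv2.imwrite("pics/w3.png",a[:,:,::-1])
t,dd=viewer.camera("top"); c,L,B=measure(t,dd); print(L.round(3).tolist())
E
```

```text
[ 0.47346186 -0.11593328  0.03218787] 4.85
[[0.709, 0.013], [0.687, -0.118], [0.606, 0.096]]
```

View pics/w2.png

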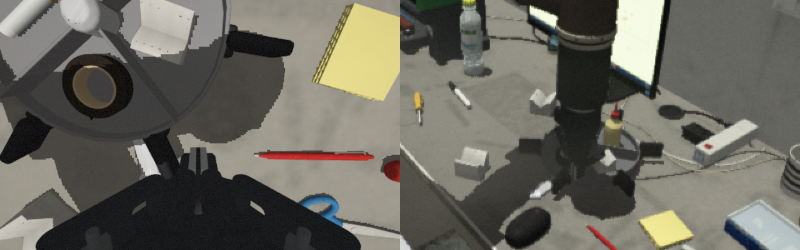

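The wrist view shows the fingers already in the gap between the -100° and -160° lugs, with the tray unmoved. The finger may have passed over the lug, so I'll check the true tip height with the depth image.

```bash
cat >> h.py <<'E'
def wcloud():
    from plant import sensors
    from scipy.spatial.transform import Rotation as Rn
    s=sensors.get_state(); p,d=viewer.camera("wrist"); c=viewer.get_calibration("wrist")
    K=np.array(c["camera_matrix"]); M=np.array(c["mount"]); q=s["orientation"]
    Rt=Rn.from_quat([q[1],q[2],q[3],q[0]]).as_matrix(); v,u=np.indices(d.shape)
    P=np.stack([u,v,np.ones_like(u)],-1)@np.linalg.inv(K).T*d[...,None]
    return p,d,(P@M[:3,:3].T+M[:3,3])@Rt.T+s["ee_pos"],s
E
python3 - <<'E'
from h import *
p,d,X,s=wcloud(); print(s["ee_pos"],s["opening"])
for r in range(225,300,6): print(r,[(X[r,c].round(3).tolist(),p[r,c].tolist()) for c in (310,328)])
C=np.array([.587,-.034]); rr=np.hypot(X[...,0]-C[0],X[...,1]-C[1])
v,u=np.indices(d.shape)
m=(p.max(2)<60)&(X[...,2]>.035)&(X[...,2]<.06)&(rr<.17)&(rr>.112)&((abs(u-320)>40))
k,l,st,ce=cv2.connectedComponentsWithStats(m.astype(np.uint8))
for i in range(1,k):
    if st[i,4]>100: Q=X[l==i]; a=Q.mean(0); print(st[i,4],ce[i].round(),a.round(4),Q.max(0).round(3),np.degrees(np.arctan2(a[1]+.034,a[0]-.587)).round(1))
E
```

```text
[ 0.47523996 -0.11684185  0.03241506] -0.0036817725613229324
225 [([0.464, -0.111, 0.0], [161, 157, 145]), ([0.465, -0.125, 0.001], [70, 69, 64])]
231 [([0.459, -0.111, -0.0], [160, 157, 144]), ([0.459, -0.125, -0.001], [156, 151, 140])]
237 [([0.486, -0.113, 0.067], [82, 83, 80]), ([0.486, -0.122, 0.067], [81, 80, 80])]
243 [([0.486, -0.113, 0.073], [83, 84, 83]), ([0.486, -0.122, 0.074], [84, 83, 83])]
249 [([0.487, -0.113, 0.081], [83, 83, 83]), ([0.486, -0.122, 0.08], [82, 83, 81])]
255 [([0.486, -0.113, 0.086], [80, 81, 81]), ([0.487, -0.122, 0.086], [80, 82, 81])]
261 [([0.486, -0.114, 0.09], [82, 79, 80]), ([0.486, -0.121, 0.091], [84, 83, 83])]
267 [([0.487, -0.114, 0.096], [82, 82, 82]), ([0.486, -0.121, 0.096], [79, 80, 78])]
273 [([0.485, -0.114, 0.098], [88, 90, 87]), ([0.488, -0.121, 0.103], [29, 29, 32])]
279 [([0.487, -0.114, 0.106], [21, 23, 25]), ([0.487, -0.121, 0.105], [15, 22, 26])]
285 [([0.487, -0.114, 0.11], [29, 31, 31]), ([0.487, -0.121, 0.11], [27, 28, 26])]
291 [([0.485, -0.114, 0.111], [21, 20, 24]), ([0.487, -0.121, 0.113], [25, 21, 21])]
297 [([0.482, -0.114, 0.11], [30, 31, 33]), ([0.486, -0.12, 0.116], [26, 23, 30])]
2759 [416.  75.] [ 0.5641 -0.1652  0.0503] [ 0.581 -0.142  0.054] -99.9
2355 [ 32. 230.] [0.4829 0.0483 0.0482] [0.504 0.068 0.054] 141.7
1598 [259. 255.] [ 0.4662 -0.0819  0.0484] [ 0.486 -0.069  0.054] -158.4
```

View pics/w3.png

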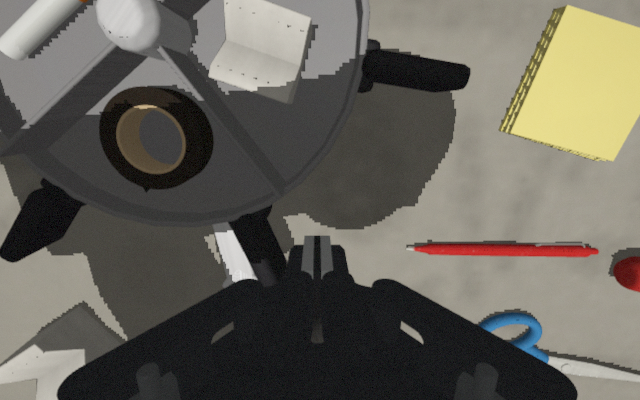

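The depth image explains it. The visible fingertips end at z≈0.065 while the reported TCP z is 0.032, so the tips passed just over the lugs, whose tops are at 0.053. They must go about 32 mm lower. I'll go back over the lug to the start point and descend step by step, watching the force.

Call:
apply_moves --commands '[{"slide":[0,0,0.02],"spin":0,"gripper":0},{"slide":[0.032,-0.014,0],"spin":0,"gripper":0},{"slide":[0.032,-0.014,0],"spin":0,"gripper":0},{"slide":[0.032,-0.014,0],"spin":0,"gripper":0},{"slide":[0.033,-0.013,0],"spin":0,"gripper":0},{"slide":[0,0,0],"spin":0,"gripper":0},{"slide":[0,0,-0.02],"spin":0,"gripper":0},{"slide":[0,0,-0.01],"spin":0,"gripper":0}]'

```text
t: 5.85
ee_pos: [0.6031, -0.1725, 0.0204]
orientation: [-0.0, 1.0, -0.005, -0.001]
wrist_force: [0.3, 0.8, 0.4]
opening: 0.003
grip_force: 0.0
```

Call:
apply_moves --commands '[{"slide":[0,0,-0.01],"spin":0,"gripper":0},{"slide":[0,0,0],"spin":0,"gripper":0}]'

```text
t: 6.05
ee_pos: [0.6027, -0.1721, 0.0107]
orientation: [-0.0, 1.0, -0.004, -0.001]
wrist_force: [-0.7, -0.4, 0.4]
opening: -0.002
grip_force: 0.0
```

```bash
python3 - <<'E'
from h import *
p,d,X,s=wcloud(); print(s["ee_pos"],s["wrist_force"])
f=X[200:300,300:340]; m=(abs(f[...,1]-s["ee_pos"][1])<.006)&(abs(f[...,0]-s["ee_pos"][0]-.011)<.004); print("tip z",np.percentile(f[m][:,2],[0,2,5,50]).round(4))
E
```

```text
[ 0.60274538 -0.1721403   0.01070062] [-0.7057943  -0.41146337  0.37839068]
tip z [-0.0029 -0.0014 -0.0008  0.0714]
```

Call:
apply_moves --commands '[{"slide":[0,0,-0.005],"spin":0,"gripper":0},{"slide":[0,0,-0.005],"spin":0,"gripper":0},{"slide":[-0.004,0,0],"spin":0,"gripper":0},{"slide":[-0.007,-0.002,0],"spin":0,"gripper":0},{"slide":[-0.01,0,0],"spin":0,"gripper":0},{"slide":[-0.01,0.001,0],"spin":0,"gripper":0},{"slide":[-0.009,0.001,0],"spin":0,"gripper":0},{"slide":[-0.01,0.002,0],"spin":0,"gripper":0}]'

```text
t: 6.9
ee_pos: [0.5535, -0.1701, 0.0026]
orientation: [0.0, 1.0, -0.004, 0.0]
wrist_force: [2.0, 0.7, 0.4]
opening: -0.001
grip_force: 0.5
```

```bash
cat > m.py <<'E'
from h import *
from plant import sensors
C=np.array([.5866,-.0339])
p,d=viewer.camera("top"); c,L,B=measure(p,d)
a=np.degrees(np.arctan2(*(L-C).T[::-1])); s=sensors.get_state()
print("lugs",a.round(1),"r",np.hypot(*(L-C).T).round(3)); print("bottle",len(B),B.mean(0).round(4),np.degrees(np.arctan2(*(B[:,:2].mean(0)-C)[::-1])).round(1))
v=s["ee_pos"][:2]-C; print("tcp",s["ee_pos"].round(4),"ang",np.degrees(np.arctan2(v[1],v[0])).round(1),np.hypot(*v).round(3),s["wrist_force"].round(1),s["t"])
E
python3 m.py
```

```text
lugs [   9.1 -113.3] r [0.13  0.131]
bottle 0 [nan nan nan] nan
tcp [ 0.5514 -0.1698  0.0024] ang -104.5 0.14 [-3.6  0.9 -0.7] 6.95m.py:6: RuntimeWarning: Mean of empty slice.
  print("lugs",a.round(1),"r",np.hypot(*(L-C).T).round(3)); print("bottle",len(B),B.mean(0).round(4),np.degrees(np.arctan2(*(B[:,:2].mean(0)-C)[::-1])).round(1))
  ret = um.true_divide(
```

Contact now: the tray turned about 12° with a light force. I'll carry on round the arc.

Call:
apply_moves --commands '[{"slide":[-0.01,0.003,0],"spin":0,"gripper":0},{"slide":[-0.009,0.003,0],"spin":0,"gripper":0},{"slide":[-0.009,0.004,0],"spin":0,"gripper":0},{"slide":[-0.008,0.005,0],"spin":0,"gripper":0},{"slide":[-0.009,0.005,0],"spin":0,"gripper":0},{"slide":[-0.008,0.006,0],"spin":0,"gripper":0},{"slide":[-0.007,0.006,0],"spin":0,"gripper":0},{"slide":[-0.007,0.007,0],"spin":0,"gripper":0}]'

```text
t: 7.75
ee_pos: [0.4865, -0.1307, 0.0022]
orientation: [0.0, 1.0, -0.004, 0.0]
wrist_force: [1.1, -0.6, 1.1]
opening: -0.002
grip_force: 0.5
```

Call:
apply_moves --commands '[{"slide":[-0.007,0.007,0],"spin":0,"gripper":0},{"slide":[-0.006,0.008,0],"spin":0,"gripper":0},{"slide":[-0.006,0.008,0],"spin":0,"gripper":0},{"slide":[-0.004,0.009,0],"spin":0,"gripper":0},{"slide":[-0.005,0.009,0],"spin":0,"gripper":0},{"slide":[-0.003,0.009,0],"spin":0,"gripper":0},{"slide":[-0.004,0.009,0],"spin":0,"gripper":0},{"slide":[-0.002,0.01,0],"spin":0,"gripper":0}]'

```text
t: 8.55
ee_pos: [0.4495, -0.0615, 0.0022]
orientation: [0.0, 1.0, -0.004, -0.0]
wrist_force: [1.5, -0.7, -0.1]
opening: -0.002
grip_force: 0.5
```

```bash
python3 m.py 2>/dev/null
```

```text
lugs [  3.5 -57.4  64.2 123.6] r [0.132 0.131 0.132 0.132]
bottle 152 [ 0.5852 -0.088   0.0938] -91.5
tcp [ 0.4495 -0.0607  0.0022] ang -168.9 0.14 [-0.8  1.4  0. ] 8.6
```

Call:
apply_moves --commands '[{"slide":[-0.002,0.009,0],"spin":0,"gripper":0},{"slide":[-0.001,0.01,0],"spin":0,"gripper":0},{"slide":[0,0.01,0],"spin":0,"gripper":0},{"slide":[0,0.01,0],"spin":0,"gripper":0},{"slide":[0.001,0.01,0],"spin":0,"gripper":0},{"slide":[0.002,0.009,0],"spin":0,"gripper":0},{"slide":[0.002,0.01,0],"spin":0,"gripper":0},{"slide":[0.004,0.009,0],"spin":0,"gripper":0}]'

```text
t: 9.4
ee_pos: [0.4559, 0.0156, 0.0022]
orientation: [0.0, 1.0, -0.004, -0.0]
wrist_force: [-0.2, -1.2, 0.5]
opening: -0.002
grip_force: 0.5
```

Call:
apply_moves --commands '[{"slide":[0.003,0.009,0],"spin":0,"gripper":0},{"slide":[0.005,0.009,0],"spin":0,"gripper":0},{"slide":[0.004,0.009,0],"spin":0,"gripper":0},{"slide":[0.006,0.008,0],"spin":0,"gripper":0},{"slide":[0.006,0.008,0],"spin":0,"gripper":0},{"slide":[0.006,0.006,0],"spin":0,"gripper":0},{"slide":[0.003,0.003,0],"spin":0,"gripper":0},{"slide":[0,0,0],"spin":0,"gripper":0}]'

```text
t: 10.2
ee_pos: [0.4896, 0.0673, 0.0021]
orientation: [-0.0, 1.0, -0.004, 0.0]
wrist_force: [-1.2, 0.2, -1.1]
opening: 0.002
grip_force: 0.0
```

```bash
cat >> m.py <<'E'
# spout tip: red pixels rayed to mid spout height, tray zone
X=cloud("top",d); P=p.astype(int); rr=np.hypot(X[...,0]-C[0],X[...,1]-C[1])
m=(P[...,0]>110)&(P[...,1]<70)&(P[...,2]<80)&(rr<.12)&(X[...,2]>.09)
Q=X[m]; 
if m.any():
    a=Q.mean(0); print("red",m.sum(),a.round(4),"ang",np.degrees(np.arctan2(a[1]-C[1],a[0]-C[0])).round(1),np.hypot(*(a[:2]-C)).round(3))
cv2.imwrite("pics/last.png",cv2.resize(p[110:270,240:450,::-1],None,fx=3.7,fy=3.7,interpolation=cv2.INTER_CUBIC))
np.savez("last.npz",p=p,d=d)
E
python3 m.py 2>/dev/null
```

```text
lugs [   6.   -54.9   66.6 -115.5 -175. ] r [0.131 0.131 0.131 0.132 0.132]
bottle 162 [ 0.536  -0.0607  0.0947] -152.1
tcp [0.4892 0.067  0.0021] ang 134.0 0.14 [ 1.1 -1.1 -0.2] 10.25
red 24 [ 0.5384 -0.0639  0.1149] ang -148.1 0.057
```

View pics/last.png

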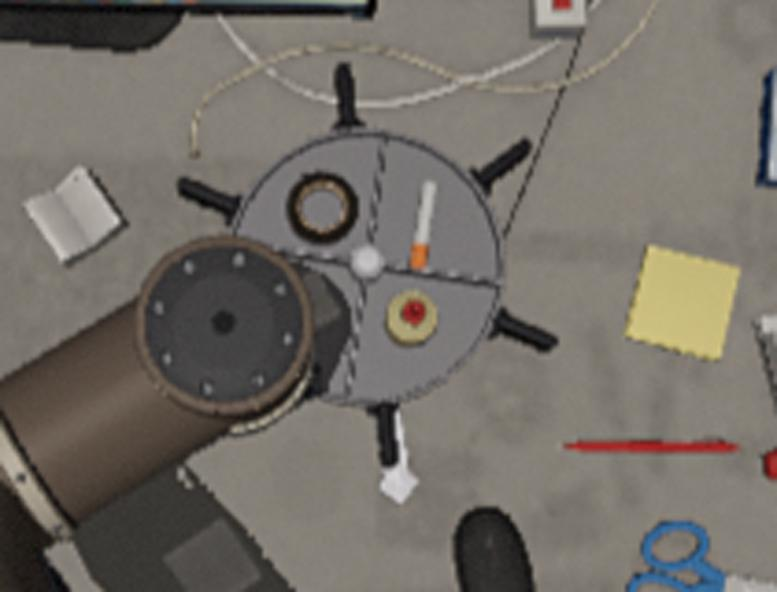

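The top view shows the arm at left, the bottle at crop (412,312), the tongue at crop (398,470), and everything upright. The tray has turned about 135°, so the bottle is at about -146° and some 26° remain. I'll push 22° more, slowing down, then look.

Call:
apply_moves --commands '[{"slide":[0.007,0.007,0],"spin":0,"gripper":0},{"slide":[0.008,0.006,0],"spin":0,"gripper":0},{"slide":[0.008,0.005,0],"spin":0,"gripper":0},{"slide":[0.009,0.005,0],"spin":0,"gripper":0},{"slide":[0.006,0.003,0],"spin":0,"gripper":0},{"slide":[0.005,0.002,0],"spin":0,"gripper":0},{"slide":[0.002,0.001,0],"spin":0,"gripper":0},{"slide":[0,0,0],"spin":0,"gripper":0}]'

```text
t: 11.05
ee_pos: [0.5343, 0.096, 0.0021]
orientation: [-0.0, 1.0, -0.004, 0.0]
wrist_force: [-0.5, 0.7, -0.1]
opening: -0.0
grip_force: 0.0
```

```bash
python3 m.py 2>/dev/null; cat > f.py <<'E'
# bottle outline in top view: cream/red mask -> axis via red-blob and body rays; tongue axis; two-view red tip
from h import *
C=np.array([.5866,-.0339])
def proj(n,X):
    c=viewer.get_calibration(n); x=np.array(c["R"])@X+np.array(c["t"]); x=np.array(c["camera_matrix"])@x; return x[:2]/x[2]
def go(f="last.npz"):
    q=np.load(f); p,d=q["p"],q["d"]; X=cloud("top",d); P=p.astype(int)
    rr=np.hypot(X[...,0]-C[0],X[...,1]-C[1]); near=(rr<.1)
    red=near&(P[...,0]>110)&(P[...,1]<70)&(P[...,2]<80)&(X[...,2]>.09)
    cream=near&(P[...,0]-P[...,2]>35)&(X[...,2]>.06)
    top=cream&(X[...,2]>np.percentile(X[cream][:,2],30))
    v,u=np.where(red); print("red px",u.mean(),v.mean())
    for z in(.10,.115,.13):
        a=rays("top",(u.mean(),v.mean()),z)[0]; print(z,a[:2].round(4),np.degrees(np.arctan2(*(a[:2]-C)[::-1])).round(1),np.hypot(*(a[:2]-C)).round(4))
    m=((red|cream)).astype(np.uint8); k,l,st,ce=cv2.connectedComponentsWithStats(m); i=1+st[1:,4].argmax(); print("whole",st[i],ce[i], "z pct",np.percentile(X[l==i][:,2],[5,25,50,75,95]).round(3))
if __name__=="__main__": go("top1.npz"); go()
E
python3 f.py
```

```text
lugs [ -15.5   45.3  -76.3 -136.4  164.5] r [0.131 0.131 0.13  0.131 0.13 ]
bottle 212 [ 0.5303 -0.0223  0.1014] 168.4
tcp [0.5341 0.0959 0.0022] ang 112.0 0.14 [ 0.3 -0.3 -0.2] 11.1
red 23 [ 0.5313 -0.0453  0.1141] ang -168.4 0.056
red px 343.4761904761905 157.47619047619048
0.1 [ 0.6432 -0.0454] -11.5 0.0578
0.115 [ 0.6401 -0.0444] -11.1 0.0546
0.13 [ 0.637  -0.0434] -10.6 0.0513
whole [336 153  14  15 148] [342.41891892 159.65540541] z pct [0.08  0.085 0.088 0.095 0.118]
red px 344.7391304347826 196.91304347826087
0.1 [ 0.533  -0.0463] -167.0 0.055
0.115 [ 0.5312 -0.0452] -168.5 0.0566
0.13 [ 0.5294 -0.0442] -169.8 0.0582
whole [338 192  13  14 146] [344.03424658 198.34246575] z pct [0.082 0.085 0.09  0.096 0.117]
```

The tray has turned about 156°, and the bottle is at about -168° by two estimates. I'll fit the tongue axis carefully for the last few degrees.

```bash
python3 - <<'E'
from h import *
C=np.array([.5866,-.0339])
for f in("top1.npz","last.npz"):
    q=np.load(f); p,d=q["p"],q["d"]; v,u=np.indices(d.shape); P=rays("top",np.c_[u.ravel(),v.ravel()],.008)[:,:2].reshape(400,640,2)
    r=P-C; R=np.hypot(r[...,0],r[...,1]); A=np.degrees(np.arctan2(r[...,1],r[...,0]))
    m=(p.min(2)>160)&(R>.112)&(R<.195)&(abs(A+172)<12)
    Q=P[m]; w=[np.median(A[m&(R>a)&(R<a+.015)]) for a in(.115,.13,.145,.16,.175)]
    vx,vy,x0,y0=cv2.fitLine(Q.astype(np.float32),cv2.DIST_HUBER,0,.001,.001).ravel()
    s=np.sign(-vx); n=np.array([-vy,vx])*s; print(m.sum(),"ang by r",np.round(w,1),"line ang",np.degrees(np.arctan2(vy*s,vx*s)).round(1),"offset of C mm",1e3*((C-[x0,y0])@n).round(4),"mean ang",A[m].mean().round(2),R[m].max().round(3))
E
```

```text
174 ang by r [-172.8 -172.6 -172.4 -172.4 -172.5] line ang -171.9 offset of C mm 1.6 mean ang -172.5 0.185
176 ang by r [-172.8 -172.6 -172.4 -172.3 -172.8] line ang -171.9 offset of C mm 1.6 mean ang -172.49 0.185
```

Call:
apply_moves --commands '[{"slide":[0.004,0.001,0],"spin":0,"gripper":0},{"slide":[0.003,0.001,0],"spin":0,"gripper":0},{"slide":[0.002,0.001,0],"spin":0,"gripper":0},{"slide":[0,0,0],"spin":0,"gripper":0},{"slide":[0,0,0],"spin":0,"gripper":0}]'

```text
t: 11.6
ee_pos: [0.5432, 0.099, 0.0023]
orientation: [-0.0, 1.0, -0.004, 0.0]
wrist_force: [-0.5, -0.3, 0.1]
opening: -0.001
grip_force: 0.0
```

```bash
python3 m.py 2>/dev/null; python3 f.py|tail -5
```

```text
lugs [ -19.3   41.7  -80.  -140.3  160.9] r [0.13  0.132 0.13  0.131 0.131]
bottle 216 [ 0.5325 -0.0157  0.103 ] 161.4
tcp [0.5431 0.0989 0.0023] ang 108.1 0.14 [0.3 0.7 0.4] 11.65
red 23 [ 0.5301 -0.0413  0.1162] ang -172.5 0.057
red px 343.3478260869565 197.2608695652174
0.1 [ 0.5321 -0.0424] -171.1 0.0552
0.115 [ 0.5303 -0.0414] -172.4 0.0568
0.13 [ 0.5285 -0.0404] -173.6 0.0585
whole [337 192  13  14 145] [342.87586207 198.69655172] z pct [0.082 0.086 0.09  0.104 0.118]
```

Call:
apply_moves --commands '[{"slide":[0.001,0,0],"spin":0,"gripper":0},{"slide":[0.001,0,0],"spin":0,"gripper":0},{"slide":[0,0,0],"spin":0,"gripper":0},{"slide":[-0.008,-0.002,0],"spin":0,"gripper":0},{"slide":[-0.012,0,0],"spin":0,"gripper":0},{"slide":[0,0.005,0.03],"spin":0,"gripper":0},{"slide":[0,0.01,0.04],"spin":0,"gripper":0},{"slide":[0,0.01,0.04],"spin":0,"gripper":0}]'

```text
t: 12.45
ee_pos: [0.5234, 0.1215, 0.1131]
orientation: [0.0, 1.0, -0.005, -0.001]
wrist_force: [1.9, 0.8, -0.9]
opening: -0.001
grip_force: 0.0
```

Call:
apply_moves --commands '[{"slide":[-0.01,0.03,0.03],"spin":0,"gripper":0},{"slide":[-0.01,0.04,0.03],"spin":0,"gripper":0},{"slide":[-0.02,0.04,0.01],"spin":0,"gripper":0},{"slide":[-0.02,0.04,0],"spin":0,"gripper":0},{"slide":[-0.02,0.04,0],"spin":0,"gripper":0},{"slide":[-0.02,0.04,0],"spin":0,"gripper":0},{"slide":[0,0,0],"spin":0,"gripper":0}]'

```text
t: 13.15
ee_pos: [0.4225, 0.3544, 0.1815]
orientation: [-0.0, 1.0, -0.002, 0.0]
wrist_force: [0.2, -0.6, -1.0]
opening: -0.001
grip_force: 0.0
```

```bash
python3 m.py 2>/dev/null; python3 f.py|tail -5
```

```text
lugs [ -19.9   41.2  -80.8  101.1 -140.8  160. ] r [0.13  0.132 0.13  0.132 0.13  0.13 ]
bottle 158 [ 0.5285 -0.0405  0.0934] -173.5
tcp [0.4231 0.3526 0.1813] ang 112.9 0.42 [-0.5  1.5  0.4] 13.2
red 24 [ 0.5296 -0.0409  0.1153] ang -173.0 0.057
red px 343.1666666666667 197.5
0.1 [ 0.5315 -0.0419] -171.7 0.0557
0.115 [ 0.5296 -0.0409] -173.0 0.0574
0.13 [ 0.5278 -0.0399] -174.1 0.0591
whole [336 192  14  14 144] [342.59722222 198.67361111] z pct [0.082 0.086 0.089 0.105 0.117]
```

View pics/last.png

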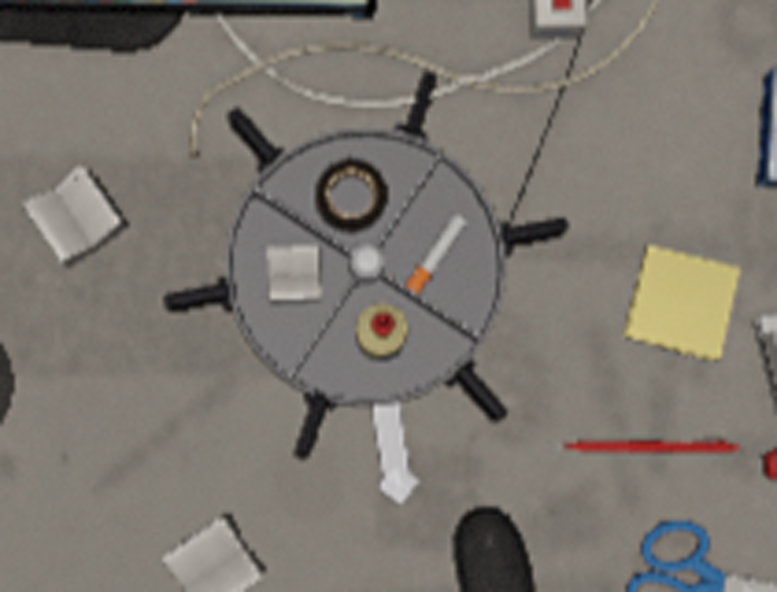

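The final top view shows the bottle at crop (380,328), upright and lined up with the tongue at crop (395,440): about -172.2° against -172.4°. All four things are in the tray, the bystanders have not moved, and the arm is clear.

```bash
python3 -c "
from plant import ticket
print(ticket.finish_job())"
```

```text
the job is handed in; nothing more can be done
None
```

The tray is at rest with the oil bottle upright and lined up with the pointer tongue to within about 1° by camera, the gripper is clear, and the job was handed in at about 13 s.

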